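# Open the counter combination padlock and present it

### The job

On the hardware-shop counter a blue combination padlock lies dial-up in its cradle. Turn its black dial clockwise, click by click, until the white pointer line meets the red mark, then pull the steel shackle fully open. Then lift the open padlock out, dial still facing up, and present it over the middle of the yellow mat, at least 15 cm above the counter; finish while still holding it there, and leave everything else on the counter undisturbed.

Things in the scene. Friction and masses are not known exactly. Their poses are not given: they have to be found in the camera images.
- lock_mid (a point): Centre of the padlock's case: loose blue block with a steel top face, 64 mm along own x, 54 along own y, 28 high, 0.4 to 0.65 kg in all; gripped across its 54 mm sides. Starts in the cradle (1 mm play), underside 30 mm above the counter. Own z points up through the dial, own -x to the shackle. Red mark on the top face at the -x side of the dial.
- dial_grip (a point): Centre of the dial's black grip bar, on the dial's axis, 30 mm above lock_mid. Bar: 40 mm long (own x), 12 wide (own y), 22 high (11 above and below this point). Under it a round skirt 44 mm across, 4 thick, then the case's top 15 mm below this point. White pointer line at the bar's own -x end; the axes turn with the dial.
- dial (a joint): Dial angle (rad), growing clockwise seen from above. 0: pointer at the red mark (the case's -x side), where alone the shackle is free. Spring notches every 20 degrees (0.349) click and hold it; about 0.1 N m takes it over a click. Starts 2 to 4 clicks short (-0.70, -1.05 or -1.40); stops at -1.66 and +0.52.
- shackle_grip (a point): Mid-way between the shackle's legs, at lock_mid's height, 50 mm from lock_mid towards the case's -x when shut; moves with it. A U of 9 mm round steel, 44 mm wide over the legs (own y), grippable across them. Legs straight from 18 mm caseward to 12 mm beyond this point; bow ends 34 mm beyond. Free all round: base plate 38 mm below, cradle's raised part ends 11 mm caseward. Axes as the lock's.
- shackle (a joint): How far the shackle is drawn out of the case (m): 0 shut, 0.020 fully open at its stop. It slides straight along the case's -x, with about 2.5 N of friction that keeps it where it is left; it is blocked after 1.5 mm unless the dial is at the red mark.
- cradle: Fixed I-shaped wooden block on a steel plate 110 x 100 x 6 mm. Origin: centre of the underside, on the counter. Seat 30 mm up; green lips and corner tabs, 6 mm high (to 39 mm along own x, 34 along own y), stop the padlock sliding or turning; nothing holds it down. The waist (42 mm long, 34 thick) leaves finger room beside and below the padlock's sides. Axes parallel to the padlock's.
- mat: Yellow square mat, 150 by 150 mm, 3 mm thick, with a black ring round its middle, fixed on the counter. Origin: centre of its underside. Cradle and mat may be on either side.
- brass_lock: Bystander, loose: a shut brass key padlock lying flat, case 36 by 40 by 18 mm, shackle to its own -x. Origin: centre of the case's underside.
- screwdriver: Bystander, loose: a screwdriver lying along its own x.
- wrench: Bystander, loose: a wrench lying along its own x.
- mug: Bystander, loose: a white mug, 80 mm across and 90 mm high. Origin: centre of its underside.
- bolt: Bystander, loose: a steel hexagon bolt standing on its head, 36 mm across and 72 mm high. Origin: centre of its underside.
- washer: Bystander, loose: a steel washer, 52 mm across and 5 mm thick. Origin: centre of its underside.
Things that resemble listed ones, but are neither listed nor needed, are in the scene too. What is shaped like the part that bears lock_mid but green or orange is not meant.

How it is judged:
By the outcome, as a careful person would: the job done as asked, in the order asked, and still so for the second after the job is handed in, while the arm keeps its last pose, push and grip.
It also fails if it takes over 58 s, if anything falls off the work surface, if the arm or the gripper's body presses on something with over 40 N, if the wrist force passes 120 N, or if a joint passes its speed limit or range.

### The arm

A 7-joint arm with a two-finger parallel gripper is mounted at the origin on the work surface. World frame = base frame: x ahead of the robot, y to its left, z up, the work surface at z = 0. Lengths are in mm, angles in rad, forces in N, time in s.
With the tool pointing down it reaches from about 425 to 950 mm from the base axis. Payload 16.7 kg.
Tool frame: the origin (TCP) lies at the very end of the fingers, on their centre line; the grasp point (between the pads) lies 19 mm behind it (env.hold_point_z is the distance from the TCP to the grasp point, in mm); z points along the fingers, y is the line along which they close (so a half turn about z gives the same grasp; the last joint's range is limited). The gripper opens to 94 mm and grips with 3 to 60 N. Pads are 16 mm wide; open, the fingers measure 119 mm over their backs; the gripper's body (75 mm by 177 mm) begins 78 mm behind the grasp point.
Start: joints at [-1.359, 0.426, 0.074, 1.606, -0.034, 1.111, -0.067], TCP at [238.923, 631.261, 205.467] pointing down, gripper open.
Joint ranges: [-2.85, 2.85], [-0.5, 2.14], [-1.23, 1.37], [0.21, 2.46], [-1.02, 4.16], [0.16, 2.05], [-2.73, 2.73]. Speed limits (rad/s): [1.89, 1.89, 2.39, 2.39, 3.01, 3.01, 3.01].

### API

Orientations are given as a unit quaternion [x, y, z, w].
In Python, from workcell import env, cams, finder gives the robot as it stands. The module is installed in compiled form; this text tells all that it offers.
- The arm moves only by the shell command python3 -m jog 'ROWS' [FORCE]. ROWS is a JSON object of lists of equal length, an entry for each row: "dp": the shift along the tool's x, y, z in cm, a list of three; "twist": the turn, a rotation vector about the tool's x, y, z in degrees, a list of three; "gripper": the closure, from 0 (fully open) to 1 (shut). In form: {"dp": [[tx, ty, tz], ...], "twist": [[ax, ay, az], ...], "gripper": [gripper, ...]}. A call has 1 to 8 rows; each row is the pose to reach, as a shift and turn from the pose commanded when the call began, along the tool's axes at that moment; what a row does not reach only later rows make up. A row lasts 1/12 s, in which the tool goes at most 41.7 mm and 7.16 degrees, less where a joint would pass 70% of its speed; a pose out of reach is approached as far as the arm can. A call with a gripper value outside its range is refused whole. The fingers move at their own pace and stop on an object; FORCE is the grip in N (left out, the last holds). Time passes only in rows, so rows that repeat a pose let the fingers close. It gives the time, the measured TCP pose, the force, the opening and the grip force at its end, in the units of the state.
- env.sense(): the state, without advancing time (a new reading comes with each control period).
- cams.camera(name): name is "scene" or "top" or "wrist"; returns (picture, depth): 480x640x3 uint8, red, green, blue; 480x640 float32, mm along the optical axis (not along the pixel's ray), 0 where there is no reading.
- cams.camera_params(name): a dict with "fx", "fy", "cx", "cy" (pixels), "T" (4x4, takes a point from camera to world coordinates). Camera axes: x right, y down, z forward; pixel columns grow to the right and rows downward; lengths in mm; the calibration is good to about 2 mm. A picture is of the moment at which its call begins: read the wrist's pose just before it. camera_params takes no time and is no camera call; for the wrist camera it gives the pose at the moment of the call.
- env.job_done(): hands the job in; it is judged then, once.
Trained networks look in the newest picture that a camera, given by its name, has taken for a name from the list of things; names that differ only in an ending like _2 or _b are one class to them, and where a whole thing is asked for, a point or a joint stands for the part that bears it (a point fixed in the world has none). Each returns a list of dicts, best first, with "confidence" (0 to 1); they miss things now and then, are a little off and sometimes report something else, mostly with a low value. They report only what shows in the picture. A call takes as long as a camera call. They do not tell look-alikes from the thing itself.
- finder.find_in(target, camera): "xy" ([column, row] in pixels, amid what is visible of it).
- finder.silhouettes(target, camera): "region" (480x640 bool, what is visible of it) and "xy" ([column, row] in pixels, amid what is visible of it).
The state is a dict: "time_s": time; "qpos": joint angles; "joint_vel": joint speeds; "tau": joint torques, N m; "tool_pos": TCP position; "orientation": TCP orientation; "force": force on the tool from outside, world axes, zero at the start; "torque": the same for the moment, N m; "opening": finger opening in mm; "gripper_force": force on a finger pad.
Only numpy, scipy, OpenCV 4.12 (cv2) and the standard library are available. Lean on these libraries where they do the work, as an engineer would, in place of code of your own. Each camera call takes 0.05 s, during which the arm holds its last target. There are 200 camera calls.

## Working session

There is one attempt and no reset: what is moved stays moved. The work goes in short steps, Python scripts to look and compute and a shell command to move; the robot and the scene stay as the last step left them, time stands still between calls to the robot, and variables do not carry over. Pictures are saved under pics/ and viewed, at most 10 in all, crops included, and the job is handed in when it is done.

```bash
mkdir -p pics
cat > h.py <<'E'
import numpy as np, cv2
from workcell import env, cams, finder
def shot(n,f=None):
    P=cams.camera_params(n); im,d=cams.camera(n)
    if f: cv2.imwrite('pics/'+f,im[:,:,::-1])
    return im,d,P
def cloud(d,P):
    v,u=np.mgrid[:480,:640]
    c=np.stack([(u-P['cx'])/P['fx']*d,(v-P['cy'])/P['fy']*d,d,np.ones_like(d)],-1)
    return (c@np.array(P['T']).T)[...,:3]
E
python3 - <<'E'
from h import *
s=env.sense();print({k:np.round(v,3).tolist() for k,v in s.items()})
for n in ['top','scene']:
    im,d,P=shot(n,n+'1.png');X=cloud(d,P)
    np.savez(n+'.npz',im=im,X=X,d=d)
    print(n,{k:np.round(v,3).tolist() for k,v in P.items()})
    for t in ['lock_mid','dial_grip','cradle','mat']:
        for r in finder.find_in(t,n)[:4]:
            c,w=np.int32(np.round(r['xy'])); print(t,r['xy'],round(r['confidence'],2),X[w,c].round())
E
```

```text
{'time_s': 0.0, 'qpos': [-1.358, 0.427, 0.074, 1.607, -0.034, 1.111, -0.067], 'joint_vel': [0.002, 0.001, 0.001, -0.0, 0.002, 0.001, 0.001], 'tau': [0.003, -93.581, 3.669, -45.419, -0.049, 0.02, 0.0], 'tool_pos': [238.813, 630.863, 204.769], 'orientation': [0.18, 0.984, -0.001, -0.0], 'force': [-0.33, 0.733, -0.139], 'torque': [-0.032, 0.005, 0.062], 'gripper_force': 0.0, 'opening': 93.953}
top {'fx': 515.467, 'fy': 515.467, 'cx': 314.928, 'cy': 242.614, 'T': [[-0.003, -0.986, 0.169, 363.992], [-1.0, 0.005, 0.011, -25.888], [-0.011, -0.169, -0.986, 1247.347], [0.0, 0.0, 0.0, 1.0]]}
lock_mid [230.1, 237.5] 0.97 [579. 186.  60.]
lock_mid [304.6, 234.8] 0.68 [587.  10.  51.]
lock_mid [255.6, 315.4] 0.65 [400. 123.  54.]
dial_grip [262.9, 308.4] 0.73 [417. 109.  32.]
dial_grip [308.1, 234.2] 0.61 [589.   3.  57.]
cradle [242.6, 239.5] 0.75 [576. 156.  54.]
mat [398.6, 231.9] 0.61 [ 602. -218.    7.]
scene {'fx': 484.836, 'fy': 484.836, 'cx': 317.253, 'cy': 242.64, 'T': [[0.144, 0.683, -0.716, 1284.545], [0.989, -0.086, 0.116, -135.842], [0.018, -0.725, -0.688, 786.654], [0.0, 0.0, 0.0, 1.0]]}
lock_mid [411.6, 256.3] 0.86 [604. 176.  70.]
lock_mid [332.5, 276.0] 0.62 [605.   8.  32.]
lock_mid [361.7, 214.9] 0.57 [419. 112.  33.]
dial_grip [413.0, 256.3] 0.77 [608. 177.  73.]
dial_grip [365.3, 210.8] 0.73 [411. 121.  38.]
dial_grip [331.6, 268.6] 0.63 [605.   7.  54.]
cradle [405.0, 276.6] 0.59 [627. 160.  32.]
mat [225.5, 294.7] 0.75 [ 605. -216.    4.]
```

Run:
```python
from h import *
z=np.load('top.npz');im=z['im'];X=z['X']
a=cv2.resize(im[190:290,180:300],(600,500),interpolation=cv2.INTER_CUBIC)
cv2.imwrite('pics/crop1.png',a[:,:,::-1])
```

```text
(no output)
```

View pics/top1.png

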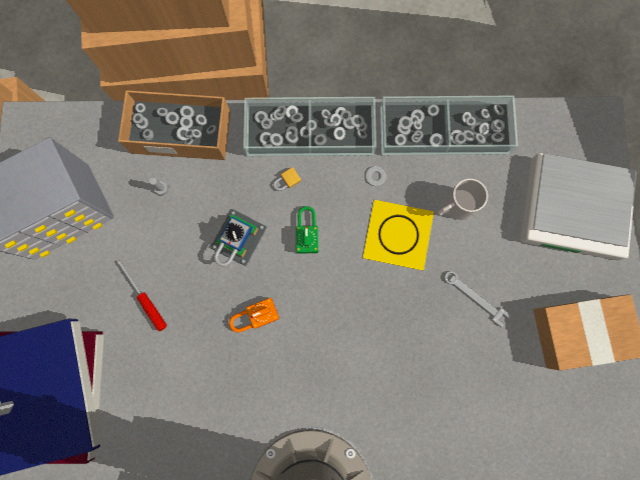

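View pics/crop1.png

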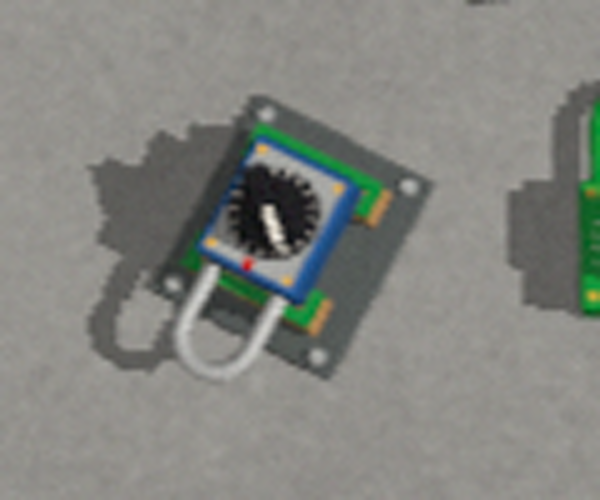

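View pics/scene1.png

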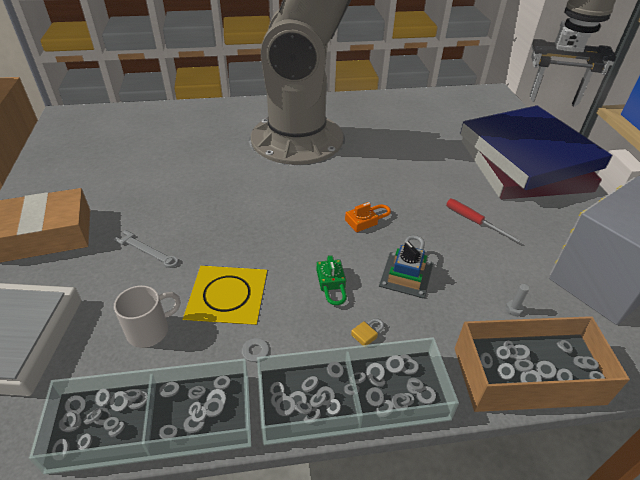

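The blue lock is at top pixel (235,237), in its cradle on a steel plate. The look-alikes are green at (306,232) and orange at (255,314), both lying without a cradle. The blue one fits the description: the crop shows the blue case with a steel top, the red mark at crop (247,265) and the pointer to its counterclockwise side. The mat is at (398,235).

```bash
cat >> h.py <<'E'
from scipy.spatial.transform import Rotation as R
def totool(dw):
    s=env.sense(); return R.from_quat(s['orientation']).inv().apply(dw)
E
python3 - <<'E'
from h import *
z=np.load('top.npz');im=z['im'].astype(int);X=z['X']
def rect(m,nm):
    p=X[m][:,:2].astype(np.float32);r=cv2.minAreaRect(p);print(nm,m.sum(),r,np.median(X[m],0).round(1))
roi=np.zeros((480,640),bool);roi[195:265,195:270]=1
h=X[...,2]
rect(roi&(h>50)&(h<66),'casetop');rect(roi&(h>78)&(h<95),'bar')
m=(im[...,0]>180)&(im[...,1]>150)&(im[...,2]<80)&(np.abs(h)<20);m[:,:350]=0;m[:,450:]=0;m[:190]=0
rect(m,'mat')
red=roi&(im[...,0]>150)&(im[...,1]<80)&(im[...,2]<80);print('red',X[red].mean(0))
wh=roi&(im.min(2)>170)&(h>75);print('white',X[wh].mean(0))
print(totool([580-239,180-631,120]), env.sense()['orientation'])
E
```

```text
casetop 531 ((570.68896484375, 188.00625610351562), (55.39996337890625, 113.54254150390625), 62.94685745239258) [587.3 175.8  59.2]
bar 92 ((592.8732299804688, 176.9273681640625), (40.79020309448242, 11.938895225524902), 21.53496551513672) [591.2 176.2  85. ]
mat 3197 ((597.5587158203125, -217.25831604003906), (151.72030639648438, 150.79930114746094), 78.24649810791016) [ 592.9 -213.1    3.9]
red [568.07643443 187.41498061  63.62577591]
white [583.03637097 172.5808324   85.83320696]
[-478.56149597 -301.09668713 -120.00699802] [ 1.79927529e-01  9.83679868e-01 -2.00144963e-05 -2.67663175e-05]
```

```bash
python3 -m jog '{"dp":[[-2,-1,-3],[-6,-4,-6],[-10,-6,-9],[-14,-9,-11],[-17.5,-11,-11],[-21,-13.2,-11],[-24.5,-15.4,-11],[-28,-17.6,-11]],"twist":[[0,0,0],[0,0,0],[0,0,0],[0,0,0],[0,0,0],[0,0,0],[0,0,0],[0,0,0]],"gripper":[0,0,0,0,0,0,0,0]}' && python3 -m jog '{"dp":[[-3.5,-2.2,0],[-7,-4.4,0],[-10.5,-6.6,0],[-14,-8.8,0],[-17,-10.5,0],[-19.5,-12.3,0],[-19.5,-12.3,0],[-19.5,-12.3,0]],"twist":[[0,0,1],[0,0,2],[0,0,4],[0,0,6],[0,0,6],[0,0,6],[0,0,6],[0,0,6]],"gripper":[0,0,0,0,0,0,0,0]}'
python3 - <<'E'
from h import *
im,d,P=shot('wrist','w1.png');np.savez('w.npz',im=im,X=cloud(d,P));print(np.round(P['T'],3),P['fx'])
E
```

```text
time_s: 1.17
tool_pos: [418.2, 394.0, 315.5]
orientation: [0.18, 0.984, 0.001, 0.0]
force: [0.7, 1.7, 0.3]
opening: 93.9
gripper_force: 0.0
time_s: 1.83
tool_pos: [556.8, 209.9, 314.7]
orientation: [0.233, 0.973, -0.0, 0.0]
force: [-0.4, 1.1, 0.1]
opening: 94.2
gripper_force: 0.0
[[ 4.53000e-01  8.65000e-01  2.17000e-01  4.94526e+02]
 [ 8.91000e-01 -4.39000e-01 -1.12000e-01  2.41510e+02]
 [-1.00000e-03  2.44000e-01 -9.70000e-01  4.94564e+02]
 [ 0.00000e+00  0.00000e+00  0.00000e+00  1.00000e+00]] 430.3141236049734
```

View pics/w1.png

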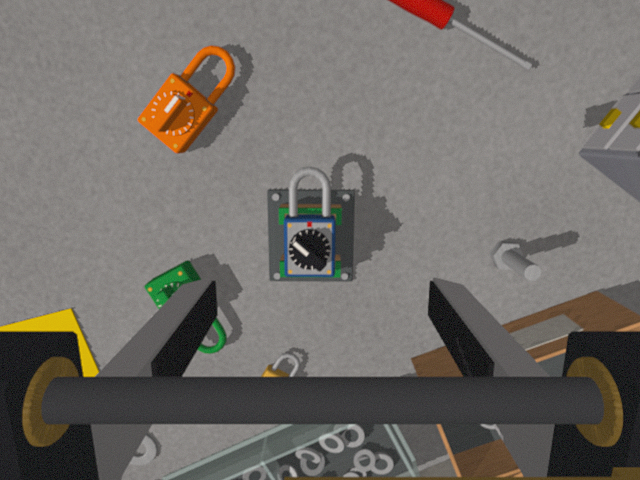

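The wrist view shows the blue lock at (310,247), the red mark at (310,225) and the pointer to the upper left, about 60° short. Now I'll measure the axes.

```bash
cat > m.py <<'E'
from h import *
import sys
def meas(show=True):
    im,d,P=shot('wrist',sys.argv[1] if len(sys.argv)>1 else None);X=cloud(d,P);im=im.astype(int)
    h=X[...,2];roi=(np.hypot(X[...,0]-590,X[...,1]-180)<75)&(d>0)
    def rect(m,nm):
        m=roi&m
        p=X[m][:,:2].astype(np.float32);r=cv2.minAreaRect(p);print(nm,m.sum(),np.round(r[0],1),np.round(r[1],1),round(r[2],1),np.median(X[m],0).round(1))
    r,g,b=im[...,0],im[...,1],im[...,2]
    rect((h>55)&(h<62),'casetop');rect((h>80)&(h<90),'bar');rect((h>42)&(h<52)&(np.ptp(im,2)<25)&(r>110),'shackle')
    rect((h>3)&(h<10),'plate')
    red=roi&(r>150)&(g<80)&(b<80);print('red',X[red].mean(0).round(1))
    wh=roi&(im.min(2)>160)&(h>76);print('white',wh.sum(),X[wh].mean(0).round(1))
    s=env.sense();t=R.from_quat(s['orientation']).as_matrix();print('tcp',s['tool_pos'].round(1) if hasattr(s['tool_pos'],'round') else s['tool_pos'],'toolx deg',np.degrees(np.arctan2(t[1,0],t[0,0])).round(2))
meas()
E
python3 m.py
```

```text
casetop 1648 [591.4 176.1] [53.6 63.5] 62.8 [584.9 179.   58.7]
bar 495 [591.7 175.9] [40.6 12.4] 20.6 [591.2 176.5  85.2]
shackle 634 [542.5 200.6] [41.2 45.7] 62.3 [538.9 206.8  48.5]
plate 3357 [589.8 184.2] [134.2 128.2] 58.1 [583.6 191.5   6.5]
red [568.5 187.5  59.3]
white 63 [582.2 172.   85.9]
tcp [555.6 212.4 314.6] toolx deg 153.31
```

Run:
```python
from h import *
z=np.load('w.npz');im=z['im'];X=z['X'];h=X[...,2]
m=(np.hypot(X[...,0]-590,X[...,1]-180)<75)&(h>80)&(h<90)
def pca(m):
    p=X[m][:,:2];c=p.mean(0);u,s,v=np.linalg.svd(p-c,full_matrices=False);return c,np.degrees(np.arctan2(v[0,1],v[0,0])),s/np.sqrt(len(p))*12**.5
print(pca(m))
a=cv2.resize(im[195:295,260:360],(600,600),interpolation=cv2.INTER_CUBIC)
cv2.imwrite('pics/crop2.png',a[:,:,::-1])
```

```text
(array([591.01350212, 176.36295863]), np.float64(20.581143421292335), array([39.86534978, 12.21897576]))
```

View pics/crop2.png

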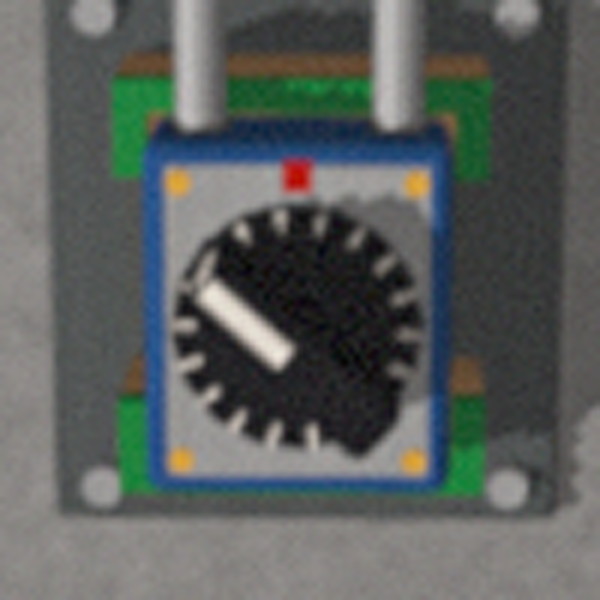

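```bash
python3 -m jog '{"dp":[[-1,-0.4,3],[-2,-0.8,6],[-3,-1.2,9],[-4,-1.5,12],[-4.8,-1.63,15],[-4.8,-1.63,17],[-4.8,-1.63,19],[-4.8,-1.63,20]],"twist":[[0,0,-7],[0,0,-14],[0,0,-21],[0,0,-28],[0,0,-35],[0,0,-42],[0,0,-47.3],[0,0,-47.3]],"gripper":[0.6,0.6,0.6,0.6,0.6,0.6,0.6,0.6]}' 10; python3 -m jog '{"dp":[[0,0,0],[0,0,0]],"twist":[[0,0,0],[0,0,0]],"gripper":[0.6,0.6]}'; python3 m.py w2.png
```

```text
time_s: 2.6
tool_pos: [589.9, 176.6, 112.2]
orientation: [-0.182, 0.983, 0.0, -0.001]
force: [-0.1, -1.1, 0.4]
opening: 44.2
gripper_force: 0.0
time_s: 2.77
tool_pos: [591.3, 176.3, 115.0]
orientation: [-0.177, 0.984, 0.0, -0.0]
force: [-0.0, -0.1, 0.1]
opening: 37.9
gripper_force: 0.0
casetop 5052 [591.9 175.7] [54.2 64. ] 62.7 [581.2 172.6  58.7]
bar 1705 [591.4 175.3] [39.9 11.6] 20.7 [590.6 175.1  85.2]
shackle 2500 [542.8 201. ] [43.9 46.7] 62.5 [538.9 205.9  48.4]
plate 8207 [580.5 174.5] [112.9 128.6] 62.4 [571.  155.2   6.5]
red [569.2 187.7  59.5]
white 292 [582.2 172.   86.7]
tcp [591.9 176.3 115.8] toolx deg -159.55
```

```bash
python3 -m jog '{"dp":[[0,-0.06,1.5],[0,-0.06,3],[0,-0.06,4.2],[0,-0.06,4.85],[0,-0.06,4.85],[0,-0.06,4.85]],"twist":[[0,0,0],[0,0,0],[0,0,0],[0,0,0],[0,0,0],[0,0,0]],"gripper":[0.6,0.6,0.6,0.6,0.6,0.6]}' 15; python3 -m jog '{"dp":[[0,0,0],[0,0,0],[0,0,0],[0,0,0],[0,0,0],[0,0,0],[0,0,0],[0,0,0]],"twist":[[0,0,0],[0,0,0],[0,0,0],[0,0,0],[0,0,0],[0,0,0],[0,0,0],[0,0,0]],"gripper":[1,1,1,1,1,1,1,1]}' 15
```

```text
time_s: 3.32
tool_pos: [592.0, 175.1, 66.6]
orientation: [-0.178, 0.984, -0.0, 0.0]
force: [-0.7, -0.2, 0.5]
opening: 37.5
gripper_force: 0.0
time_s: 3.98
tool_pos: [591.9, 175.3, 66.6]
orientation: [-0.179, 0.984, 0.0, 0.0]
force: [0.1, 2.1, 5.2]
opening: 11.9
gripper_force: 15.0
```

```bash
python3 -m jog '{"dp":[[0,0,0],[0,0,0],[0,0,0],[0,0,0],[0,0,0],[0,0,0],[0,0,0],[0,0,0]],"twist":[[0,0,3],[0,0,6],[0,0,9],[0,0,12],[0,0,15],[0,0,18],[0,0,21],[0,0,24]],"gripper":[1,1,1,1,1,1,1,1]}' 20;python3 -m jog '{"dp":[[0,0,0],[0,0,0],[0,0,0],[0,0,0],[0,0,0],[0,0,0],[0,0,0],[0,0,0]],"twist":[[0,0,3],[0,0,6],[0,0,9],[0,0,12],[0,0,15],[0,0,18],[0,0,21],[0,0,23.8]],"gripper":[1,1,1,1,1,1,1,1]}'; python3 -m jog '{"dp":[[0,0,0],[0,0,0],[0,0,0]],"twist":[[0,0,0],[0,0,0],[0,0,0]],"gripper":[1,1,1]}'; python3 -c "
from h import *
s=env.sense();t=R.from_quat(s['orientation']).as_matrix();print(np.degrees(np.arctan2(t[1,0],t[0,0])),s['torque'])"
```

```text
time_s: 4.65
tool_pos: [592.0, 175.4, 66.6]
orientation: [0.031, 1.0, 0.0, 0.0]
force: [-1.9, 1.9, 5.5]
opening: 12.2
gripper_force: 20.0
time_s: 5.32
tool_pos: [592.0, 175.5, 66.6]
orientation: [0.237, 0.972, 0.0, 0.0]
force: [-0.7, 2.6, 4.9]
opening: 11.9
gripper_force: 20.0
time_s: 5.57
tool_pos: [592.0, 175.5, 66.6]
orientation: [0.235, 0.972, 0.0, 0.0]
force: [-1.6, 2.5, 5.5]
opening: 11.8
gripper_force: 20.0
152.78509168491422 [ 6.15420565e-01  2.89479433e-01 -1.82699934e-04]
```

Release, raise straight up and check.

```bash
python3 -m jog '{"dp":[[0,0,0],[0,0,0],[0,0,0],[0,0,0],[0,0,-1],[0,0,-3],[0,0,-6],[0,0,-9]],"twist":[[0,0,0],[0,0,0],[0,0,0],[0,0,0],[0,0,0],[0,0,0],[0,0,0],[0,0,0]],"gripper":[0.6,0.6,0.6,0.6,0.6,0.6,0.6,0.6]}' 20; python3 -m jog '{"dp":[[0,0,-2],[0,0,-2],[0,0,-2]],"twist":[[0,0,0],[0,0,0],[0,0,0]],"gripper":[0.4,0.4,0.4]}';python3 m.py w3.png
python3 - <<'E'
import cv2
a=cv2.imread('pics/w3.png');cv2.imwrite('pics/w3c.png',a[60:380,140:500])
E
```

```text
time_s: 6.23
tool_pos: [591.3, 174.4, 157.4]
orientation: [0.236, 0.972, -0.001, -0.0]
force: [1.5, 0.6, 0.5]
opening: 37.5
gripper_force: 0.0
time_s: 6.48
tool_pos: [592.3, 175.0, 177.8]
orientation: [0.235, 0.972, 0.001, 0.001]
force: [-0.0, 0.1, -0.3]
opening: 53.9
gripper_force: 0.0
casetop 3464 [592.4 175.1] [54.1 64.1] 61.8 [583.9 178.4  58.7]
bar 1079 [592.2 175.5] [11.7 40.2] 62.5 [591.4 175.6  85.2]
shackle 1543 [542.6 200.2] [41.7 46.4] 62.7 [537.9 206.6  48.5]
plate 6372 [592.5 173.2] [104.8 112.9] 62.7 [582.1 189.    6.5]
red [569.  187.2  59.3]
white 175 [584.  181.6  94.4]
tcp [591.7 174.9 176.5] toolx deg 152.77
```

View pics/w3c.png

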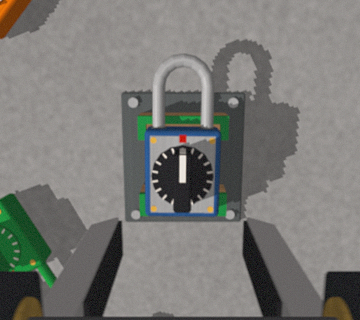

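The white line now stands under the red mark (bar 152.5°, case 152.5°). Next is the shackle.

```bash
python3 -m jog '{"dp":[[2.5,0.04,1],[5.2,0.08,3],[5.2,0.08,6],[5.2,0.08,9],[5.2,0.08,11.5],[5.2,0.08,13.5],[5.2,0.08,14.85],[5.2,0.08,14.85]],"twist":[[0,0,0],[0,0,0],[0,0,0],[0,0,0],[0,0,0],[0,0,0],[0,0,0],[0,0,0]],"gripper":[0.25,0.25,0.25,0.25,0.25,0.25,0.25,0.25]}' 20; python3 -m jog '{"dp":[[0,0,0],[0,0,0],[0,0,0],[0,0,0],[0,0,0],[0,0,0],[0,0,0],[0,0,0]],"twist":[[0,0,0],[0,0,0],[0,0,0],[0,0,0],[0,0,0],[0,0,0],[0,0,0],[0,0,0]],"gripper":[0.25,1,1,1,1,1,1,1]}' 20
```

```text
time_s: 7.2
tool_pos: [543.5, 198.2, 24.1]
orientation: [0.235, 0.972, -0.002, -0.002]
force: [-1.3, 0.3, 0.1]
opening: 71.0
gripper_force: 0.0
time_s: 7.87
tool_pos: [546.1, 199.7, 28.1]
orientation: [0.235, 0.972, 0.0, 0.0]
force: [-1.1, 1.0, 6.2]
opening: 43.5
gripper_force: 20.0
```

```bash
python3 -m jog '{"dp":[[0.3,0,0],[0.6,0,0],[0.9,0,0],[1.2,0,0],[1.5,0,0],[1.8,0,0],[2.0,0,0],[2.0,0,0]],"twist":[[0,0,0],[0,0,0],[0,0,0],[0,0,0],[0,0,0],[0,0,0],[0,0,0],[0,0,0]],"gripper":[1,1,1,1,1,1,1,1]}' 20; python3 -m jog '{"dp":[[0.1,0,0],[0.1,0,0],[0.1,0,0]],"twist":[[0,0,0],[0,0,0],[0,0,0]],"gripper":[1,1,1]}'
```

```text
time_s: 8.53
tool_pos: [527.6, 208.9, 27.6]
orientation: [0.235, 0.972, 0.0, -0.0]
force: [1.0, 3.8, 3.6]
opening: 42.8
gripper_force: 20.0
time_s: 8.78
tool_pos: [527.3, 208.9, 27.7]
orientation: [0.235, 0.972, -0.0, -0.0]
force: [3.4, 1.4, 3.1]
opening: 43.2
gripper_force: 20.0
```

```bash
python3 -m jog '{"dp":[[0.1,0,0],[0.2,0,0],[0.2,0,0]],"twist":[[0,0,0],[0,0,0],[0,0,0]],"gripper":[1,1,1]}'
```

```text
time_s: 9.03
tool_pos: [526.3, 209.3, 27.8]
orientation: [0.236, 0.972, -0.0, 0.001]
force: [7.8, -2.0, 0.4]
opening: 43.2
gripper_force: 20.0
```

The force rises against the stop. Release, go up and look.

```bash
python3 -m jog '{"dp":[[0,0,0],[0,0,0],[0,0,0],[0,0,0],[0,0,-1.5],[0,0,-5],[-1,0,-9],[-3,0,-13]],"twist":[[0,0,0],[0,0,0],[0,0,0],[0,0,0],[0,0,0],[0,0,0],[0,0,0],[0,0,0]],"gripper":[0.25,0.25,0.25,0.25,0.25,0.2,0.1,0]}' 20; python3 -m jog '{"dp":[[-1,0,-2],[-1.5,0,-2],[-1.5,0,-2],[-1.5,0,-2]],"twist":[[0,0,0],[0,0,0],[0,0,0],[0,0,0]],"gripper":[0,0,0,0]}';python3 m.py w4.png
```

```text
time_s: 9.7
tool_pos: [549.2, 197.3, 156.2]
orientation: [0.235, 0.972, -0.001, -0.001]
force: [2.0, 1.0, 0.3]
opening: 85.3
gripper_force: 0.0
time_s: 10.03
tool_pos: [563.4, 189.8, 174.0]
orientation: [0.235, 0.972, -0.0, -0.001]
force: [-0.7, 0.4, -0.4]
opening: 94.2
gripper_force: 0.0
casetop 3252 [590.3 175.7] [54.  63.9] 62.5 [580.7 180.1  58.7]
bar 1039 [590.4 175.7] [11.5 40.2] 62.8 [589.2 176.2  85.2]
shackle 1020 [541.6 200. ] [41.5 43.9] 62.4 [540.9 207.6  48.5]
plate 5756 [590.1 176.9] [100.2 113.7] 62.6 [577.8 193.1   6.5]
red [567.6 187.3  59.3]
white 167 [582.  182.2  92.8]
tcp [563.1 190.  173.6] toolx deg 152.78
```

View pics/w4.png

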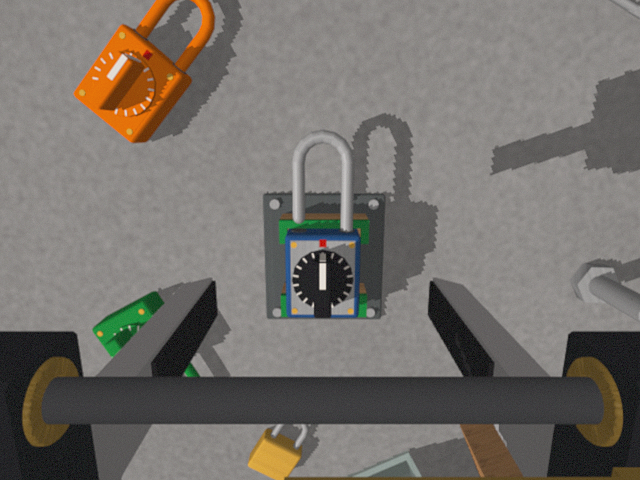

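Dial at (323,278) with its line at the red mark (323,243), and the shackle is drawn out. I'll check its extent, then grip the case.

```bash
python3 - <<'E'
from h import *
im,d,P=shot('wrist');X=cloud(d,P);h=X[...,2]
c=np.array([590.4,175.7]);a=np.radians(152.6);u=np.array([np.cos(a),np.sin(a)])
q=X[...,:2]-c;l=q@u;t=q@[-u[1],u[0]]
m=(abs(t)<26)&(l>35)&(l<140)&(h>42)&(h<52);print(np.percentile(l[m],[0,1,50,99,100]),np.percentile(t[m],[1,99]))
E
python3 -m jog '{"dp":[[-1.4,0,0],[-2.73,-0.02,2],[-2.73,-0.02,5],[-2.73,-0.02,8],[-2.73,-0.02,11],[-2.73,-0.02,13],[-2.73,-0.02,14.4],[-2.73,-0.02,14.85]],"twist":[[0,0,0],[0,0,0],[0,0,0],[0,0,0],[0,0,0],[0,0,0],[0,0,0],[0,0,0]],"gripper":[0,0,0,0,0,0,0,0]}' 20; python3 -m jog '{"dp":[[0,0,0],[0,0,0],[0,0,0]],"twist":[[0,0,0],[0,0,0],[0,0,0]],"gripper":[0,0,0]}'
```

```text
[ 35.0010254   36.51868592  74.03891642 102.04280064 103.3999585 ] [-21.70922065  21.48153767]
time_s: 10.8
tool_pos: [587.2, 176.6, 23.7]
orientation: [0.235, 0.972, -0.001, -0.001]
force: [-0.3, 0.7, 0.7]
opening: 94.1
gripper_force: 0.0
time_s: 11.05
tool_pos: [589.2, 177.5, 27.7]
orientation: [0.235, 0.972, 0.001, 0.001]
force: [0.0, 0.4, 1.1]
opening: 93.8
gripper_force: 0.0
```

Bow end is 103.4 mm from the centre, against 104 expected when fully open. Grip and lift.

```bash
python3 -m jog '{"dp":[[0,0,0.2],[0,0,0.2],[0,0,0.2],[0,0,0.2],[0,0,0.2],[0,0,0.2],[0,0,0.2],[0,0,0.2]],"twist":[[0,0,0],[0,0,0],[0,0,0],[0,0,0],[0,0,0],[0,0,0],[0,0,0],[0,0,0]],"gripper":[1,1,1,1,1,1,1,1]}' 45; python3 -m jog '{"dp":[[0,0,-0.3],[0,0,-0.7],[0,0,-1.2],[0,0,-2],[0,0,-3],[0,0,-4],[0,0,-5],[0,0,-6]],"twist":[[0,0,0],[0,0,0],[0,0,0],[0,0,0],[0,0,0],[0,0,0],[0,0,0],[0,0,0]],"gripper":[1,1,1,1,1,1,1,1]}' 45; python3 -m jog '{"dp":[[0,0,-2],[0,0,-4],[0,0,-6],[0,0,-8],[0,0,-10],[0,0,-12],[0,0,-13],[0,0,-13]],"twist":[[0,0,0],[0,0,0],[0,0,0],[0,0,0],[0,0,0],[0,0,0],[0,0,0],[0,0,0]],"gripper":[1,1,1,1,1,1,1,1]}'
python3 - <<'E'
from h import *
s=env.sense();print(s['tool_pos'],s['force'])
# lock centre presently ~ 3mm behind TCP along -toolx ; mat (597.6,-217.3)
t=R.from_quat(s['orientation']).as_matrix();c=np.array(s['tool_pos'])-2*t[:,0]
print(totool([597.6-c[0],-217.3-c[1],0]))
E
```

```text
time_s: 11.72
tool_pos: [588.4, 177.3, 24.5]
orientation: [0.235, 0.972, -0.0, -0.0]
force: [-0.5, -0.6, 2.8]
opening: 53.4
gripper_force: 45.0
time_s: 12.38
tool_pos: [588.5, 177.3, 85.9]
orientation: [0.235, 0.972, 0.0, 0.0]
force: [-0.4, -0.2, -5.2]
opening: 53.9
gripper_force: 45.0
time_s: 13.05
tool_pos: [589.4, 177.5, 217.1]
orientation: [0.236, 0.972, 0.001, 0.001]
force: [0.8, -0.3, -5.9]
opening: 53.9
gripper_force: 45.0
[589.44970582 177.50981821 217.08860698] [ 0.76489125 -0.26677337 -5.94082807]
[-185.97302413 -347.2849901    -0.70549444]
```

```bash
python3 -m jog '{"dp":[[-0.5,-1,0],[-1.5,-2.8,0],[-2.8,-5.2,0],[-4.1,-7.6,0],[-5.4,-10,0],[-6.7,-12.4,0],[-8,-14.8,0],[-9.3,-17.3,0]],"twist":[[0,0,0],[0,0,0],[0,0,0],[0,0,0],[0,0,0],[0,0,0],[0,0,0],[0,0,0]],"gripper":[1,1,1,1,1,1,1,1]}' 45; python3 -m jog '{"dp":[[-1.3,-2.5,0],[-2.6,-5,0],[-3.9,-7.5,0],[-5.2,-10,0],[-6.5,-12.5,0],[-7.8,-15,0],[-8.9,-16.8,0],[-9.3,-17.4,0]],"twist":[[0,0,0],[0,0,0],[0,0,0],[0,0,0],[0,0,0],[0,0,0],[0,0,0],[0,0,0]],"gripper":[1,1,1,1,1,1,1,1]}'; python3 -m jog '{"dp":[[0,0,0],[0,0,0],[0,0,0]],"twist":[[0,0,0],[0,0,0],[0,0,0]],"gripper":[1,1,1]}'
python3 - <<'E'
from h import *
s=env.sense();t=R.from_quat(s['orientation']).as_matrix();c=np.array(s['tool_pos'])-2*t[:,0]
print(c,totool([597.6-c[0],-217.3-c[1],0]),s['opening'])
shot('scene','s2.png');im,d,P=shot('top','t2.png');X=cloud(d,P);h=X[...,2]
E
```

```text
time_s: 13.72
tool_pos: [590.8, -20.9, 213.0]
orientation: [0.235, 0.972, -0.0, -0.001]
force: [0.1, -0.1, -4.6]
opening: 53.6
gripper_force: 45.0
time_s: 14.38
tool_pos: [593.1, -220.9, 213.1]
orientation: [0.237, 0.971, -0.001, -0.001]
force: [-1.2, 0.8, -5.1]
opening: 54.0
gripper_force: 45.0
time_s: 14.63
tool_pos: [594.8, -215.1, 213.7]
orientation: [0.235, 0.972, 0.0, -0.001]
force: [0.4, 0.9, -4.8]
opening: 53.6
gripper_force: 45.0
[ 596.57903752 -216.01003473  213.68508148] [-1.4973377  -0.68143248 -0.00209761] 53.59902005772809
```

View pics/s2.png

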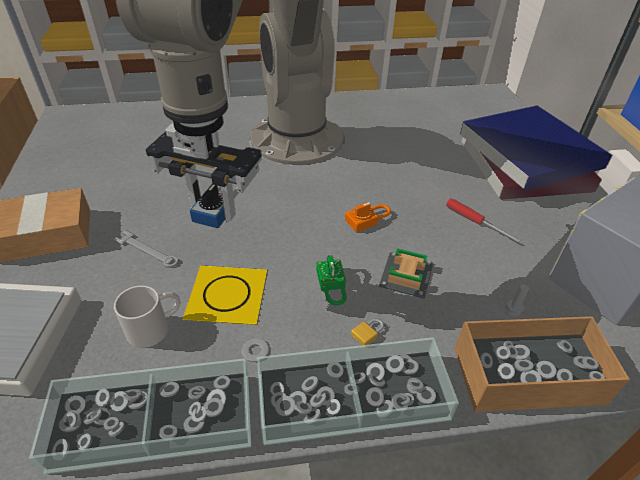

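The scene shows the lock held dial-up at (207,212) over the mat, the cradle empty and everything else in place. One last check of tilt, dial and shackle with the wrist camera.

```bash
python3 -m jog '{"dp":[[0,0,0],[0,0,0],[0,0,0],[0,0,0]],"twist":[[0,0,0],[0,0,0],[0,0,0],[0,0,0]],"gripper":[1,1,1,1]}' 45
python3 - <<'E'
from h import *
im,d,P=shot('wrist','w5.png');X=cloud(d,P);im=im.astype(int);h=X[...,2]
roi=np.hypot(X[...,0]-575,X[...,1]+205)<100
c=roi&(h>238)&(h<256);p=X[c];A=np.c_[p[:,:2]-p[:,:2].mean(0),np.ones(len(p))]
print('tilt',np.linalg.lstsq(A,p[:,2],rcond=None)[0], p[:,2].min())
b=roi&(h>266)&(h<282);print('bar',b.sum(),cv2.minAreaRect(X[b][:,:2].astype(np.float32)))
r=roi&(im[...,0]>150)&(im[...,1]<80)&(im[...,2]<80)&(h>200);print('red',X[r].mean(0))
a=np.radians(152.8);u=np.array([np.cos(a),np.sin(a)]);cc=cv2.minAreaRect(X[b][:,:2].astype(np.float32))[0]
l=(X[...,:2]-cc)@u;s=(h>200)&(h<262)&(abs((X[...,:2]-cc)@[-u[1],u[0]])<30);print('bow end',l[s].max())
print(env.sense()['tool_pos'])
E
```

```text
time_s: 15.07
tool_pos: [595.1, -216.1, 214.5]
orientation: [0.235, 0.972, 0.0, 0.0]
force: [-0.3, -0.7, -4.1]
opening: 53.6
gripper_force: 45.0
tilt [ 1.35393689e-01 -7.54879999e-02  2.46931853e+02] 238.00021593619485
bar 5683 ((595.7510375976562, -219.17335510253906), (76.62174224853516, 40.81776809692383), 49.63920593261719)
red [nan nan nan]
bow end 102.79388022605933
[ 595.06133292 -216.21771246  214.49742867]<stdin>:7: RuntimeWarning: Mean of empty slice.
  ret = um.true_divide(
```

View pics/w5.png

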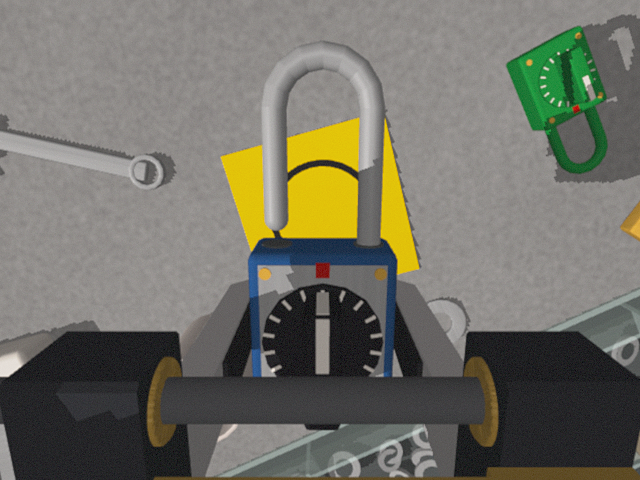

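Run:
```python
from h import *
im,d,P=shot('wrist');X=cloud(d,P);h=X[...,2]
a=np.radians(152.8);u=np.array([np.cos(a),np.sin(a)]);q=X[...,:2]-[596.8,-217.2];l=q@u;t=q@[-u[1],u[0]]
for lo in (36,45,55,65,75,95):
    m=(l>lo)&(l<lo+6)&(abs(t)<24)&(h>190);print(lo,np.percentile(h[m],95).round(1))
m=(l>24)&(l<31)&(abs(t)<24)&(h>190);print('case',np.median(h[m]))
```

```text
36 239.7
45 239.8
55 239.8
65 239.7
75 239.7
95 239.9
case 328.75488468422634
```

The lock is perfectly level, with its underside about 220 mm up. Handing in.

```bash
python3 -c "
from workcell import env
print(env.job_done())"
```

```text
the job is handed in; nothing more can be done
None
```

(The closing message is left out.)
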